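Find and press the hidden drawer catch

ROBOT

A 6-joint arm with a two-finger parallel gripper is mounted at the origin on the work surface. World frame = base frame: x ahead of the robot, y to its left, z up, the work surface at z = 0. Lengths are in m, angles in degrees, forces in N, time in s.
With the tool pointing down it reaches from about 0.25 to 0.725 m from the base axis. Payload 9.7 kg.
Tool frame: the origin (TCP) lies at the very end of the fingers, on their centre line; the grasp point (between the pads) lies 19 mm behind it; x points along the fingers, y is the direction in which the jaws open and shut, and the axes are right-handed (so a half turn about x gives the same grasp; the last joint's range is limited). The gripper opens to 85 mm and grips with 20 to 120 N. Pads are 22 mm wide; open, the fingers measure 114 mm over their backs; the gripper's body (76 mm by 85 mm) begins 54 mm behind the grasp point. The pads swing forward as they close: fully open they stand 13 mm farther back than shut.
Start: joints at [65.604, 4.979, 10.078, 95.1, 0, 90], TCP at [0.227, 0.501, 0.231] pointing down, gripper open.
Joint ranges: [-179.16, 179.16], [-48.56, 103.87], [-65.8, 70.77], [-126.05, 130.52], [-82.76, 87.17], [-180, 180]. Speed limits (degrees/s): [127.2, 127.2, 147.25, 180, 180, 180].

INTERFACE

Orientations are given as [roll, pitch, yaw] about the fixed x, y, z axes, in that order (R = Rz(yaw) Ry(pitch) Rx(roll)).
In Python, from workcell import get_obs, cams, bot gives the robot as it stands.
- The arm moves only by the tool apply_moves, never from a script. Its argument "rows" is a list that holds one entry, the list of rows, each a list of 7 numbers: the shift along the tool's x, y, z in mm, then the turn, a rotation vector about the tool's x, y, z in rad, then the opening, from 0 (shut) to 1 (fully open). A call has 1 to 20 rows; each row is the pose to reach, as a shift and turn from the pose measured when the call began, along the tool's axes at that moment; what a row does not reach only later rows make up. A row lasts 1/10 s, in which the tool goes at most 50 mm and 8.59 degrees, less where a joint would pass 70% of its speed; a pose out of reach is approached as far as the arm can. A call with a gripper value outside its range is refused whole. The fingers move at their own pace and stop on an object; "newtons" is the grip in N (left out, the last holds). Time passes only in rows, so rows that repeat a pose let the fingers close. It gives the time, the measured TCP pose, the force and the opening at its end, in the units of the state.
- get_obs(): the state, without advancing time (a new reading comes with each control period).
- cams.camera(name): name is "side" or "top"; returns a dict with "pixels" (420x560x3 uint8, red, green, blue), "range_z" (420x560 float32, m along the optical axis (not along the pixel's ray), 0 where there is no reading), "fx", "fy", "cx", "cy" (pixels), "eye" and "attitude" of the camera in the world. Camera axes: x right, y up, looking along -z (the intrinsics and any distortion apply to the point x, -y, -z); pixel columns grow to the right and rows downward; lengths in m; the calibration is good to about 2 mm. A picture is of the moment at which its call begins.
- bot.job_done(): hands the job in, once; it reports no verdict.
Trained networks look in a picture, given as the dict that the camera call returned (one of the last four; its "shot" number tells which), for a name from the list of things; names that differ only in an ending like _2 or _b are one class to them, and where a whole thing is asked for, a point or a joint stands for the part that bears it (a point fixed in the world has none). Each returns a list of dicts, best first, with "confidence" (0 to 1); they miss things now and then, are a little off and sometimes report something else, mostly with a low value. They report only what shows in the picture. A call takes as long as a camera call. They do not tell look-alikes from the thing itself.
- cams.find_in(label, picture): "at" ([x, y, z] in m, in world coordinates, good to about 4 mm: the middle of the surface that is visible of it).
The state is a dict: "time": time; "q": joint angles; "qd": joint speeds; "joint_efforts": joint torques, N m; "ee_pos": TCP position; "tcp_rot": TCP orientation; "wrist_force": force on the tool from outside, world axes, zero at the start; "torque": the same for the moment, N m; "opening": finger opening in m.
Only numpy, scipy, OpenCV 4.12 (cv2) and the standard library are available. Lean on these libraries where they do the work, as an engineer would, in place of code of your own. Each camera call takes 0.05 s, during which the arm holds its last target.

TASK

One of the five look-alike tiles set in the top of the bamboo organiser is a slightly recessed, sprung push catch. Feel along the row with a fingertip, press the tile that gives until the drawer springs fully open, then take the hand away so that the tile comes back up. Do not pick up or shift the meeple, jar, timer or dice tray.

Things in the scene. Friction and masses are not known exactly. Their poses are not given: they have to be found in the camera images.
- organiser: Bamboo organiser, fixed, 170 (x) x 370 (y) x 85 (z) mm. Origin: centre of its underside, z up, drawer front at -x. In its flat top is a row along y of five darker 53 x 53 mm tiles in 55 mm pockets, 64 mm apart. Four are solid and level with the top; one, any of the five, is the catch: alike, but 2 mm below the top and sprung, moving straight down when pressed.
- spot0 (a point): Centre of tile place 0 on the organiser, at the height of the panel's top surface (places are numbered from the organiser's -y end to its +y end). It does not tell which place has the catch. Axes as the organiser's.
- spot1 (a point): Centre of tile place 1 on the organiser, at the height of the panel's top surface (places are numbered from the organiser's -y end to its +y end). It does not tell which place has the catch. Axes as the organiser's.
- spot2 (a point): Centre of tile place 2 on the organiser, at the height of the panel's top surface (places are numbered from the organiser's -y end to its +y end). It does not tell which place has the catch. Axes as the organiser's.
- spot3 (a point): Centre of tile place 3 on the organiser, at the height of the panel's top surface (places are numbered from the organiser's -y end to its +y end). It does not tell which place has the catch. Axes as the organiser's.
- spot4 (a point): Centre of tile place 4 on the organiser, at the height of the panel's top surface (places are numbered from the organiser's -y end to its +y end). It does not tell which place has the catch. Axes as the organiser's.
- catch (a joint): How far the catch tile is pushed in, m: 0 at rest (its face 2 mm below the panel), 0.006 fully down (8 mm below the panel). Spring force 1.5 N at the start of its travel, 4.5 N when fully down. The drawer is let go at about 0.0035 to 0.004. It comes back up when let go.
- drawer (a joint): How far the organiser's drawer (350 mm wide, no handle, front 366 x 61 mm flush with the organiser's front) stands out towards the organiser's -x, m: 0 shut and latched, 0.045 fully sprung out. Once unlatched its own spring pushes it out to the stop in about half a second, with about 2 N.
- meeple_center (a point): Centre, 18 mm above its foot, of a loose red acrylic meeple, 12 x 34 x 36 mm tall, standing on the strip of panel behind (+x of) the tile row. Axis z up.
- jar_center (a point): Centre, half-way up, of a loose frosted glass jar with bamboo lid, 68 mm diameter, 100 mm tall, beside the organiser.
- timer_center (a point): Centre of the case of a loose grey plastic timer, 55 x 75 x 34 mm, with a small steel toggle on top that rises to 49 mm, beside the organiser.
- tray_center (a point): Centre of a loose black metal dice tray, 120 x 180 x 25 mm, holding dice and two meeples, behind the organiser (+x side).
There are look-alikes about, which are no part of the job. What is shaped like the part that bears jar_center but orange is not meant.

How it is judged:
By the outcome, as a careful person would: the job done as asked, in the order asked, and still so for the second after the job is handed in, with the robot touching nothing.
It also fails if it takes over 54 s, if anything falls off the work surface, if the arm or the gripper's body presses on something with over 40 N, if the wrist force passes 120 N, or if a joint passes its speed limit or range.

## Working session

There is one attempt and no reset: what is moved stays moved. The work goes in short steps, Python scripts to look and compute and a tool call to move; the robot and the scene stay as the last step left them, time stands still between calls to the robot, and variables do not carry over. Pictures are saved under pics/ and viewed, and the job is handed in when it is done.

Besides the shell and the picture viewer there is one more tool, called after "Call:" as name(argument=value, ...) on one line, values as JSON. apply_moves: Moves the arm, as the interface text tells. Its arguments: {"type":"object","properties":{"rows":{"type":"array"},"newtons":{"type":"number"}},"required":["rows"]}

```bash
mkdir -p pics; ls
cat > h.py <<'E'
import numpy as np, cv2
from workcell import get_obs,cams,bot
from scipy.spatial.transform import Rotation as R
def shot(n,f):
    c=cams.camera(n); cv2.imwrite('pics/'+f,cv2.cvtColor(c['pixels'],cv2.COLOR_RGB2BGR)); np.save('pics/'+f+'.npy',c,allow_pickle=True); return c
E
python3 - <<'E'
from h import *
for n in ['side','top']:
    c=shot(n,n+'0.png'); print(n,c['fx'],c['fy'],c['cx'],c['cy'],c['eye'],c['attitude'],[k for k in c])
    for l in ['organiser','spot0','spot4','catch','drawer','meeple_center','jar_center','timer_center','tray_center']:
        try: print(l,[(np.round(d['at'],3),round(d['confidence'],2)) for d in cams.find_in(l,c)][:4])
        except Exception as e: print(l,e)
print(get_obs())
E
```

```text
pics
side 405.31376741403494 405.31376741403494 275.52211479912233 204.47920100634508 [0.52798724 0.65533145 0.58990104] [  50.96122767    0.80300949 -170.77376599] ['pixels', 'range_z', 'fx', 'fy', 'cx', 'cy', 'eye', 'attitude', 'shot']
organiser [(array([0.602, 0.171, 0.084]), 0.7)]
spot0 [(array([0.604, 0.172, 0.083]), 0.87)]
spot4 [(array([0.604, 0.172, 0.083]), 0.87)]
catch [(array([0.576, 0.197, 0.08 ]), 0.64), (array([0.795, 0.06 , 0.007]), 0.25), (array([0.606, 0.174, 0.083]), 0.2)]
drawer []
meeple_center [(array([0.655, 0.077, 0.107]), 0.5)]
jar_center [(array([0.516, 0.338, 0.084]), 0.96), (array([0.623, 0.362, 0.083]), 0.85)]
timer_center [(array([ 0.596, -0.21 ,  0.035]), 0.7)]
tray_center [(array([0.796, 0.059, 0.009]), 0.75)]
top 509.4524004254345 509.4524004254345 272.2914875839255 208.91870507290992 [0.56379284 0.03116362 1.13956724] [  4.41616028  -0.86474241 -89.17697372] ['pixels', 'range_z', 'fx', 'fy', 'cx', 'cy', 'eye', 'attitude', 'shot']
organiser [(array([0.615, 0.07 , 0.086]), 0.96)]
spot0 [(array([0.611, 0.07 , 0.086]), 0.61)]
spot4 [(array([0.611, 0.07 , 
[... 289 characters left out ...]
.033]), 0.6)]
tray_center [(array([0.799, 0.047, 0.008]), 0.83)]
{'time': 1.0, 'q': array([ 6.56051364e+01,  4.97644557e+00,  1.00788113e+01,  9.50997765e+01,
       -5.21292242e-04,  8.99998978e+01]), 'qd': array([-0.08094967,  0.00666477, -0.03624342, -0.10662008, -0.04645942,
        0.00415735]), 'joint_efforts': array([ 6.48418791e-04, -5.20109332e+01,  4.64863515e+01,  1.69868665e-03,
        5.04211448e-05, -3.20447583e-06]), 'ee_pos': array([0.22716287, 0.50089085, 0.23131306]), 'tcp_rot': array([78.61658069, 89.99735883, 54.22181935]), 'wrist_force': array([-0.02694044,  0.33527888, -0.98012724]), 'torque': array([0.01292111, 0.04458946, 0.01572698]), 'opening': 0.08546696481756975}
```

View pics/top0.png

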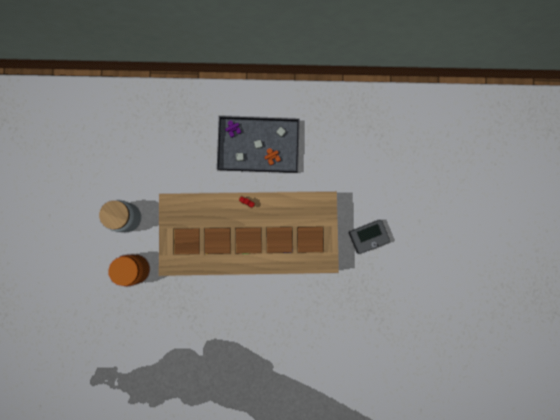

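View pics/side0.png

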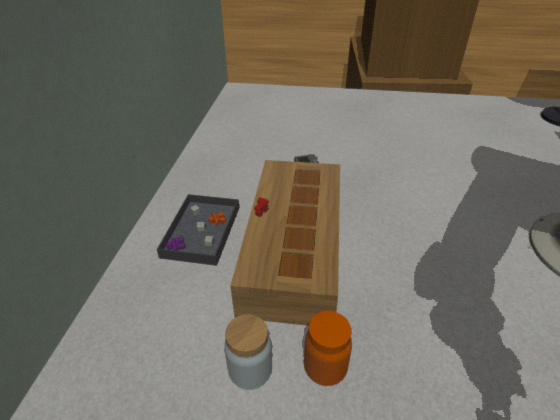

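The top view shows five tiles at about row 240, columns 187, 217, 248, 279 and 310. The meeple is at (247,202), the jars are on the left and the timer is on the right. Next I'll segment the tiles in both cameras and check their depth.

```bash
cat >> h.py <<'E'
def ray(c,u,v):
    d=np.array([(u-c['cx'])/c['fx'],-(v-c['cy'])/c['fy'],-1.0])
    return R.from_euler('xyz',c['attitude'],degrees=True).as_matrix()@d
def onplane(c,u,v,z):
    d=ray(c,u,v); return c['eye']+d*(z-c['eye'][2])/d[2]
def pt(c,u,v,r): return c['eye']+ray(c,u,v)*r
E
python3 - <<'E'
from h import *
for n,lo,hi in [('top',(165,220),(332,262)),('side',(270,165),(330,285))]:
    c=np.load(f'pics/{n}0.png.npy',allow_pickle=True).item()
    im=c['pixels']; hsv=cv2.cvtColor(im,cv2.COLOR_RGB2HSV)
    g=im[...,0].astype(int); sub=im[lo[1]:hi[1],lo[0]:hi[0],0]
    t,m=cv2.threshold(np.ascontiguousarray(sub),0,255,cv2.THRESH_BINARY_INV+cv2.THRESH_OTSU)
    k,l,s,ce=cv2.connectedComponentsWithStats(cv2.morphologyEx(m,cv2.MORPH_OPEN,np.ones((3,3))))
    for i in range(1,k):
        if s[i,4]<100: continue
        u,v=ce[i]+lo
        mm=cv2.erode((l==i).astype('uint8'),np.ones((5,5)))>0
        vs,us=np.nonzero(mm); us=us+lo[0];vs=vs+lo[1]
        zs=np.array([pt(c,a,b,c['range_z'][b,a])[2] for a,b in zip(us,vs) if c['range_z'][b,a]>0])
        (cx,cy),(w,h),a=cv2.minAreaRect(np.argwhere(l==i)[:,::-1].astype(np.float32))
        print(n,s[i],np.round([u,v],1),onplane(c,u,v,.085).round(4),'rectc',onplane(c,cx+lo[0],cy+lo[1],.085).round(4),'z',np.median(zs).round(4),(zs.std()/len(zs)**.5).round(5))
    if n=='top':
        for (u,v) in [(160,195),(338,192),(338,273),(160,273)]: print(onplane(c,u,v,.085).round(3))
        # panel z strips
        for v in (210,268):
            print(v,[np.round(np.median([pt(c,a,b,c['range_z'][b,a])[2] for a in range(u-10,u+10) for b in range(v-3,v+3)]),4) for u in (187,217,279,311)])
E
```

```text
top [  8   7  28  28 751] [186.1 240.7] [0.577  0.1932 0.085 ] rectc [0.5774 0.1923 0.085 ] z 0.0827 9e-05
top [ 38   7  29  28 780] [217.  240.3] [0.5787 0.1296 0.085 ] rectc [0.5784 0.1296 0.085 ] z 0.0847 8e-05
top [ 69   7  29  28 755] [247.6 239.9] [0.5805 0.0665 0.085 ] rectc [0.5793 0.0656 0.085 ] z 0.0846 8e-05
top [100   6  29  28 769] [279.2 239.6] [0.5822 0.0013 0.085 ] rectc [0.5823 0.0016 0.085 ] z 0.0846 8e-05
top [131   6  29  28 764] [309.7 239.1] [ 0.584  -0.0619  0.085 ] rectc [ 0.5832 -0.0625  0.085 ] z 0.0845 8e-05
[0.671 0.25  0.085]
[ 0.683 -0.12   0.085]
[ 0.515 -0.121  0.085]
[0.51  0.245 0.085]
210 [np.float64(0.0846), np.float64(0.0847), np.float64(0.0846), np.float64(0.0846)]
268 [np.float64(0.0849), np.float64(0.0845), np.float64(0.0842), np.float64(0.0841)]
side [ 24   4  26  17 376] [307.  176.8] [ 0.5828 -0.0614  0.085 ] rectc [ 0.5835 -0.061   0.085 ] z 0.0854 6e-05
side [ 21  21  28  19 454] [304.6 194.9] [0.5812 0.0027 0.085 ] rectc [0.5817 0.0023 0.085 ] z 0.0854 5e-05
side [ 16  40  31  21 563] [301.9 215.2] [0.5796 0.0668 0.085 ] rectc [0.5807 0.0664 0.085 ] z 0.0855 5e-05
side [ 13  62  33  24 686] [299.1 238.3] [0.5776 0.1308 0.085 ] rectc [0.578  0.1303 0.085 ] z 0.0856 4e-05
side [  8  86  36  28 828] [295.8 264.6] [0.5758 0.1943 0.085 ] rectc [0.5761 0.1938 0.085 ] z 0.0836 4e-05
```

Both cameras agree: place 4 (y≈0.193) sits 2 mm lower than the other four. I'll still feel along the row to confirm it. First, the tool axes.

Run:
```python
from h import *
o=get_obs(); M=R.from_euler('xyz',o['tcp_rot'],degrees=True).as_matrix(); print(M.round(4))
# desired: x down, y along world +-y (organiser), yaw 1.5deg
for s in (1,-1):
    a=np.deg2rad(1.5); y=s*np.array([-np.sin(a),np.cos(a),0]); x=np.array([0,0,-1.]); D=np.c_[x,y,np.cross(x,y)]
    print(s,R.from_matrix(M.T@D).as_rotvec().round(3))
p=o['ee_pos']
print((M.T@(np.array([.584,-.062,.115])-p)*1000).round(1),(M.T@(np.array([.584,-.062,.2])-p)*1000).round(1),)
```

```text
[[ 0.      0.413   0.9107]
 [ 0.      0.9107 -0.413 ]
 [-1.      0.      0.    ]]
1 [-0.452  0.    -0.   ]
-1 [ 2.69 -0.   -0.  ]
[ 116.3 -365.3  557.5] [  31.3 -365.3  557.5]
```

Call:
apply_moves(rows=[[[8,-91,139,-0.11,0,0,0],[8,-91,139,-0.11,0,0,0],[8,-91,139,-0.11,0,0,0],[31,-365,557,-0.452,0,0,0],[31,-365,557,-0.452,0,0,0],[31,-365,557,-0.452,0,0,0],[31,-365,557,-0.452,0,0,0],[31,-365,557,-0.452,0,0,0],[31,-365,557,-0.452,0,0,0],[31,-365,557,-0.452,0,0,0],[31,-365,557,-0.452,0,0,0],[31,-365,557,-0.452,0,0,0],[31,-365,557,-0.452,0,0,0],[31,-365,557,-0.452,0,0,0],[31,-365,557,-0.452,0,0,0],[31,-365,557,-0.452,0,0,0],[31,-365,557,-0.452,0,0,0],[31,-365,557,-0.452,0,0,0]]], newtons=20)

```text
time: 2.8
ee_pos: [0.5834, -0.0606, 0.2007]
tcp_rot: [5.0, 90.0, 6.6]
wrist_force: [0.4, 0.6, 0.5]
opening: 0.0002
```

Call:
apply_moves(rows=[[[50,-1,0,0,0,0,0],[85,-1,0,0,0,0,0],[105,-1,0,0,0,0,0],[111,-1,0,0,0,0,0],[112,-1,0,0,0,0,0],[112,-1,0,0,0,0,0],[112,-1,0,0,0,0,0]]])

```text
time: 3.5
ee_pos: [0.5843, -0.0615, 0.0905]
tcp_rot: [-6.3, 89.8, -4.7]
wrist_force: [0.0, 0.8, -0.6]
opening: 0.0001
```

Run:
```python
from h import *
o=get_obs();print(o['ee_pos'].round(4),o['wrist_force'].round(2))
shot('side','side1.png')
```

```text
[ 0.5843 -0.0615  0.0905] [ 0.01  0.81 -0.58]
```

View pics/side1.png

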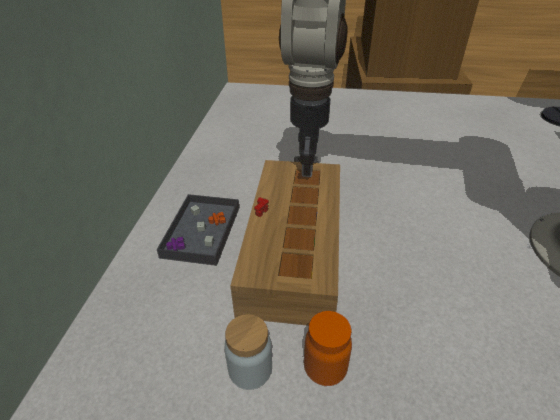

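The fingertip is over place 0, at about (307,176). Now a gentle touch.

Call:
apply_moves(rows=[[[2,0,0,0,0,0,0],[4,0,0,0,0,0,0],[5,0,0,0,0,0,0],[6,0,0,0,0,0,0],[6,0,0,0,0,0,0]]])

```text
time: 4.05
ee_pos: [0.5842, -0.0616, 0.0851]
tcp_rot: [-6.3, 89.8, -4.7]
wrist_force: [-1.8, -0.2, 5.4]
opening: 0.0
```

Place 0 is firm at 0.0851. Next, place 1.

Call:
apply_moves(rows=[[[-8,0,0,0,0,0,0],[-12,32,0,0,0,0,0],[-12,63,0,0,0,0,0],[-10,64,0,0,0,0,0],[-5,64,0,0,0,0,0],[-3,64,0,0,0,0,0],[-1,64,0,0,0,0,0],[1,64,0,0,0,0,0],[1,64,0,0,0,0,0]]])

```text
time: 4.95
ee_pos: [0.5824, 0.0015, 0.0851]
tcp_rot: [-8.6, 89.8, -7.1]
wrist_force: [-3.2, -0.0, 7.2]
opening: 0.0002
```

Call:
apply_moves(rows=[[[-8,0,0,0,0,0,0],[-12,32,0,0,0,0,0],[-12,63,0,0,0,0,0],[-10,64,0,0,0,0,0],[-5,64,0,0,0,0,0],[-3,64,0,0,0,0,0],[-1,64,0,0,0,0,0],[1,64,0,0,0,0,0],[1,64,0,0,0,0,0]]])

```text
time: 5.85
ee_pos: [0.5807, 0.0646, 0.0851]
tcp_rot: [-11.8, 89.7, -10.3]
wrist_force: [-4.3, -1.4, 7.5]
opening: -0.0001
```

Call:
apply_moves(rows=[[[-8,0,0,0,0,0,0],[-12,32,0,0,0,0,0],[-12,63,0,0,0,0,0],[-10,64,0,0,0,0,0],[-5,64,0,0,0,0,0],[-3,64,0,0,0,0,0],[-1,64,0,0,0,0,0],[1,64,0,0,0,0,0],[1,64,0,0,0,0,0]]])

```text
time: 6.75
ee_pos: [0.579, 0.1277, 0.085]
tcp_rot: [-13.5, 89.7, -12.2]
wrist_force: [-3.8, -1.5, 7.8]
opening: 0.0002
```

Places 0–3 are all firm at 0.085. Next, place 4.

Call:
apply_moves(rows=[[[-8,0,0,0,0,0,0],[-12,32,0,0,0,0,0],[-12,64,0,0,0,0,0],[-10,66,0,0,0,0,0],[-5,66,0,0,0,0,0],[-3,66,0,0,0,0,0],[-1,66,0,0,0,0,0],[1,66,0,0,0,0,0],[3,66,0,0,0,0,0],[3,66,0,0,0,0,0]]])

```text
time: 7.75
ee_pos: [0.5775, 0.1932, 0.082]
tcp_rot: [-15.8, 89.7, -14.4]
wrist_force: [-0.5, -0.8, 0.8]
opening: -0.0006
```

It gives: the tip is at 0.082 with about 1 N, so this is the catch. Now I'll press it.

Call:
apply_moves(rows=[[[1,0,0,0,0,0,0],[2,0,0,0,0,0,0],[3,0,0,0,0,0,0],[4,0,0,0,0,0,0],[4.5,0,0,0,0,0,0],[4.5,0,0,0,0,0,0],[4.5,0,0,0,0,0,0],[4.5,0,0,0,0,0,0],[4.5,0,0,0,0,0,0]]])

```text
time: 8.65
ee_pos: [0.5776, 0.1932, 0.0775]
tcp_rot: [-15.3, 89.7, -13.9]
wrist_force: [-1.7, -0.2, 4.1]
opening: 0.0003
```

Run:
```python
from h import *
c=shot('top','top2.png');print([(np.round(d['at'],3),d['confidence']) for d in cams.find_in('drawer',c)]);shot('side','side2.png')
```

```text
[(array([0.487, 0.029, 0.014]), 0.94)]
```

View pics/side2.png

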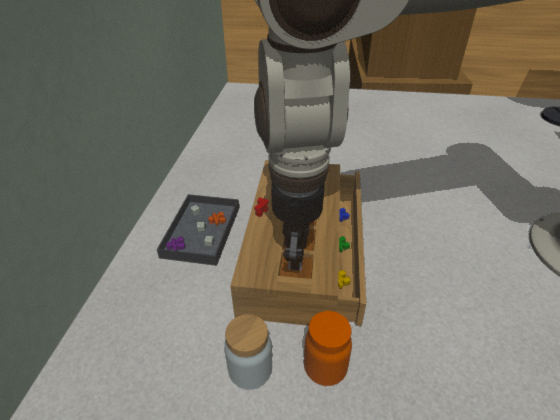

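The drawer is out, with its front edge at about column 362. I'll hold briefly, then lift away.

Call:
apply_moves(rows=[[[0,0,0,0,0,0,0],[0,0,0,0,0,0,0],[0,0,0,0,0,0,0],[0,0,0,0,0,0,0],[-5,0,0,0,0,0,0],[-15,0,0,0,0,0,0],[-50,0,0,0,0,0,0],[-90,0,0,0,0,0,0],[-130,0,0,0,0,0,0],[-150,0,-50,0,0,0,0],[-150,0,-100,0,0,0,0],[-150,0,-150,0,0,0,0],[-150,0,-200,0,0,0,0],[-150,0,-230,0,0,0,0],[-150,0,-230,0,0,0,0],[-150,0,-230,0,0,0,0],[-150,0,-230,0,0,0,0],[-150,0,-230,0,0,0,0]]])

```text
time: 10.6
ee_pos: [0.3476, 0.1879, 0.2261]
tcp_rot: [-21.0, 89.7, -19.6]
wrist_force: [-0.3, 0.2, 0.3]
opening: 0.0003
```

Run:
```python
from h import *
o=get_obs();print(o['time'],o['ee_pos'],o['wrist_force'])
for n in ('top','side'):
    c=shot(n,n+'3.png')
    for l in ['meeple_center','jar_center','timer_center','tray_center','drawer']:
        print(n,l,[(np.round(d['at'],3),round(d['confidence'],2)) for d in cams.find_in(l,c)][:3])
    for u,v in ([(186,241),(217,240),(279,240)] if n=='top' else [(296,265),(299,238)]):
        print((u,v),np.median([pt(c,a,b,c['range_z'][b,a])[2] for a in range(u-8,u+9) for b in range(v-6,v+7)]).round(4))
    if n=='top':
        for u in (170,200,230,250,290,320):
            print(u,[(v,pt(c,u,v,c['range_z'][v,u])[[0,2]].round(3).tolist()) for v in (272,276,280,290,292,293,294,295,296,297,298,299)][-8:])
```

```text
10.6 [0.34758448 0.18790392 0.22611075] [-0.29202349  0.17426278  0.29768713]
top meeple_center []
top jar_center [(array([0.518, 0.305, 0.1  ]), 0.79), (array([0.625, 0.328, 0.099]), 0.78), (array([0.659, 0.07 , 0.111]), 0.24)]
top timer_center []
top tray_center [(array([0.797, 0.044, 0.007]), 0.89), (array([0.486, 0.063, 0.015]), 0.52)]
top drawer [(array([0.484, 0.063, 0.015]), 0.89), (array([0.626, 0.333, 0.1  ]), 0.53), (array([0.662, 0.07 , 0.107]), 0.15)]
(186, 241) 0.0827
(217, 240) 0.0846
(279, 240) 0.0845
170 [(292, [0.471, 0.072]), (293, [0.469, 0.071]), (294, [0.467, 0.072]), (295, [0.464, 0.069]), (296, [0.462, 0.07]), (297, [0.453, -0.003]), (298, [0.451, 0.001]), (299, [0.449, 0.001])]
200 [(292, [0.471, 0.069]), (293, [0.469, 0.07]), (294, [0.467, 0.071]), (295, [0.465, 0.07]), (296, [0.456, -0.002]), (297, [0.454, -0.003]), (298, [0.564, 1.14]), (299, [0.45, 0.0])]
230 [(292, [0.473, 0.075]), (293, [0.47, 0.067]), (294, [0.469, 0.075]), (295, [0.466, 0.07]), (296, [0.564, 1.14]), (297, [0.455, -0.001]), (298, [0.453, 0.002]), (299, [0.451, 0.001])]
250 [(292, [0.473
[... 197 characters left out ...]
 (293, [0.472, 0.07]), (294, [0.47, 0.072]), (295, [0.461, 0.0]), (296, [0.459, -0.002]), (297, [0.457, -0.003]), (298, [0.455, -0.002]), (299, [0.453, 0.003])]
320 [(292, [0.475, 0.074]), (293, [0.473, 0.072]), (294, [0.47, 0.069]), (295, [0.462, 0.002]), (296, [0.46, 0.0]), (297, [0.458, 0.0]), (298, [0.455, -0.003]), (299, [0.453, -0.003])]
side meeple_center [(array([0.653, 0.076, 0.106]), 0.7)]
side jar_center [(array([0.517, 0.34 , 0.082]), 0.95), (array([0.624, 0.359, 0.083]), 0.86)]
side timer_center [(array([ 0.595, -0.21 ,  0.037]), 0.67)]
side tray_center [(array([0.797, 0.058, 0.008]), 0.87), (array([0.654, 0.075, 0.105]), 0.29)]
side drawer []
(296, 265) 0.0835
(299, 238) 0.0855
```

View pics/top3.png

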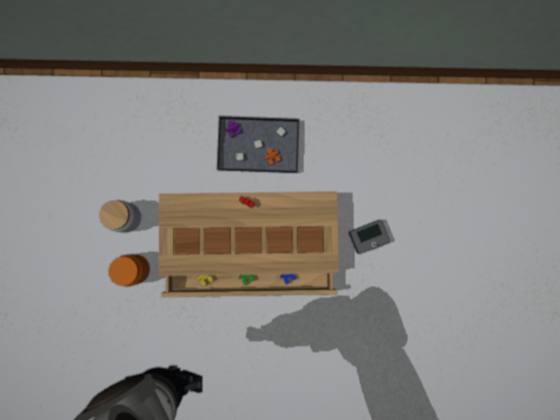

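View pics/side3.png

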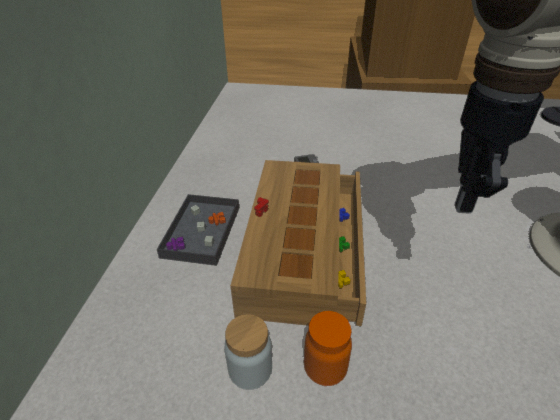

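The top view shows the drawer front at about row 295, which is about 45 mm out. The tile is back at 0.0827, as it was at the start, and the meeple (247,202), jars, timer and tray are where they were. I'm handing the job in.

```bash
python3 -c "
from workcell import bot
print(bot.job_done())"
```

```text
the job is handed in; nothing more can be done
None
```

The drawer is open, the catch tile is back up, and the job was handed in at about 11 s.

- **Finding the catch:** I touched all five tiles with the closed fingertip. Places 0–3 were firm at z ≈ 0.085 with 5–8 N. Place 4, at the +y end, gave way at under 1 N. Camera depth had also shown it 2 mm low.
- **Pressing it:** I pressed place 4 about 5.5 mm down with about 4 N, which let the drawer go. I held it there briefly, then lifted the hand and moved it clear.

**Last checks:**
- **Drawer:** the front stands about 46 mm out by depth, which is fully open within the measuring error.
- **Tile:** it is back at its starting height, 0.0827 then and now from the top camera.
- **Hand:** wrist force is near zero, so the robot is touching nothing.
- **Loose things:** the meeple, jar, timer and tray are within about 4 mm of where they started, which is the networks' error. After the move the top-camera network missed the meeple and timer. The side-camera network found both, and in the top picture they sit where they were.

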